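# Tip the bearing balls into the empty cell

### The arm

A 6-joint arm with a two-finger parallel gripper is mounted at the origin on a cart in front of the work surface, level with it; the furniture and walls round the work are solid. World frame = base frame: x ahead of the robot, y to its left, z up, the work surface at z = 0. Lengths are in m, angles in rad, forces in N, time in s.
With the tool pointing down it reaches from about 0.3 to 0.775 m from the base axis. Payload 14.6 kg.
Tool frame: the origin (TCP) lies between the finger pads; the fingertips stand 11 mm ahead of it and the grasp point (between the pads) lies 8 mm behind it (bot.nose_length is the distance from the TCP to the fingertips, in m); y points along the fingers, x is the direction in which the jaws open and shut, and the axes are right-handed (so a half turn about y gives the same grasp; the last joint's range is limited). The gripper opens to 85 mm and grips with 20 to 120 N. Pads are 22 mm wide; open, the fingers measure 114 mm over their backs; the gripper's body (76 mm by 85 mm) begins 54 mm behind the grasp point. The pads swing forward as they close: fully open they stand 13 mm farther back than shut.
Start: joints at [1.274, 0.3, 1.521, -0, 1.321, -0.067], TCP at [0.125, 0.536, 0.242] pointing down, gripper open.
Joint ranges: [-3.03, 3.03], [-0.79, 2.21], [0.23, 2.52], [-1.04, 4.18], [0, 3.07], [-2.55, 2.55]. Speed limits (rad/s): [2.22, 2.22, 2.57, 3.14, 3.14, 3.14].

### API

Orientations are given as a rotation vector (axis times angle).
In Python, from cell import bot, snapshot, get_calibration, spotter gives the robot as it stands. The module is installed in compiled form; this text tells all that it offers.
- The arm moves only by the shell command python3 -m inch 'ROWS' [OPENING] [FORCE]. ROWS is JSON, a list of rows, each an object of numbers: "dx", "dy", "dz": the shift along the tool's x, y, z in m; "turn": the turn about the tool's y in rad. A call has 1 to 20 rows; each row is the pose to reach, as a shift and turn from the pose commanded when the call began, along the tool's axes at that moment; what a row does not reach only later rows make up. A row lasts 1/8 s, in which the tool goes at most 62.5 mm and 10.7 degrees, less where a joint would pass 70% of its speed; a pose out of reach is approached as far as the arm can. A call with a gripper value outside its range is refused whole. OPENING is the opening in per cent of the stroke, from 0 (shut) to 100 (fully open), set as the call begins (- or left out, the last holds). The fingers move at their own pace and stop on an object; FORCE is the grip in N (left out, the last holds). Time passes only in rows, so rows that repeat a pose let the fingers close. It gives the time, the measured TCP pose, the force and the opening at its end, in the units of the state.
- bot.get_obs(): the state, without advancing time (a new reading comes with each control period).
- snapshot(name): name is "scene" or "top"; returns the picture (400x640x3 uint8, red, green, blue); there is no depth.
- get_calibration(name): a dict with "mtx" (3x3 intrinsics, pixels), "R" (3x3) and "t" (3): a world point X has camera coordinates R X + t. Camera axes: x right, y down, z forward; pixel columns grow to the right and rows downward; lengths in m; the calibration is good to about 2 mm. A picture is of the moment at which its call begins. get_calibration takes no time and is no camera call.
- bot.hand_in(): hands the job in, once; it reports no verdict.
Trained networks look in the newest picture that a camera, given by its name, has taken for a name from the list of things; names that differ only in an ending like _2 or _b are one class to them, and where a whole thing is asked for, a point or a joint stands for the part that bears it (a point fixed in the world has none). Each returns a list of dicts, best first, with "confidence" (0 to 1); they miss things now and then, are a little off and sometimes report something else, mostly with a low value. They report only what shows in the picture. A call takes as long as a camera call.
- spotter.masks_of(camera, query): "pixels" (400x640 bool, what is visible of it) and "bbox" ([left, top, right, bottom] in pixels, round what is visible of it).
- spotter.spot_point(camera, query): "xy" ([column, row] in pixels: a listed point, or the origin of a listed thing).
The state is a dict: "t": time; "joint_pos": joint angles; "dq": joint speeds; "tau": joint torques, N m; "eef_pos": TCP position; "tcp_rot": TCP orientation; "force": force on the tool from outside, world axes, zero at the start; "ft_torque": the same for the moment, N m; "grip_width": finger opening in m.
Only numpy, scipy, OpenCV 4.12 (cv2) and the standard library are available. Lean on these libraries where they do the work, as an engineer would, in place of code of your own. Each camera call takes 0.05 s, during which the arm holds its last target. There are 200 camera calls.

### The job

Pick up the small metal scoop by its upright black grip and tip the two loose steel balls from it into the one compartment of the divided grey tray that holds no parts, only a ribbed rubber mat. Both balls must come from the scoop, without being fingered, and neither may land in another compartment or on the bench. Then stand the empty scoop upright on the bench again, anywhere clear of the tray, and let go.

Things in the scene. Friction and masses are not known exactly. Their poses are not given: they have to be found in the camera images.
- scoop_grip (a point): Middle of the black upright grip (28 along x, 14 across y, top 18 mm above this point) behind the trough of a loose aluminium scoop, 99 x 48 mm, 0.15 kg, standing on the bench, underside 62 mm below this point. Scoop axes: z up, open mouth to -x. Lip (middle of the mouth's floor) at (-84, 0, -46) mm; mouth 38 mm wide, walls 25 mm high, their tops over 20 mm below this point.
- ball_1_center (a point): Centre of a loose steel ball, diameter 18 mm, 24 g, at the back of the scoop's trough. With the scoop level the trough's floor rises 8 degrees to the mouth, which keeps the balls in; with the mouth dipped by 25 to 50 degrees (turn about the scoop's y) they roll out over the lip in its direction, fast if dipped fast.
- ball_2_center (a point): Centre of the second, equal steel ball, beside the first in the scoop.
- mat: Black ribbed rubber mat, 63 x 63 x 3 mm, fixed in the middle of the target compartment's floor. Origin: centre of its underside, 4 mm above the bench; x, y along the walls. Grey fixed tray, 144 x 214 mm: 2 x 3 compartments of 66 x 66 mm inside (which has the mat varies), 4 mm walls, dividers up to 37, rim to 43 mm above the bench. The others hold bearings, gear, nuts.

How it is judged:
By the outcome, as a careful person would: the job done as asked, in the order asked, and still so for the second after the job is handed in, with the robot touching nothing.
It also fails if it takes over 59 s, if anything falls off the work surface, if the arm or the gripper's body presses on something with over 40 N, if the wrist force passes 120 N, or if a joint passes its speed limit or range.

## Working session

There is one attempt and no reset: what is moved stays moved. The work goes in short steps, Python scripts to look and compute and a shell command to move; the robot and the scene stay as the last step left them, time stands still between calls to the robot, and variables do not carry over. Pictures are saved under pics/ and viewed, about 8 in all and at most 12, crops included, and the job is handed in when it is done.

```bash
mkdir -p pics
cat > h.py <<'E'
import numpy as np,cv2
from cell import bot,snapshot,get_calibration,spotter
from scipy.spatial.transform import Rotation as Ro
def ray(cam,xy):
    c=get_calibration(cam);R=np.array(c["R"]);t=np.array(c["t"]);K=np.array(c["mtx"])
    d=R.T@np.linalg.solve(K,[xy[0],xy[1],1.]);return -R.T@t,d
def atz(cam,xy,z):
    o,d=ray(cam,xy);return o+d*(z-o[2])/d[2]
def tri(rs):
    A=0;b=0
    for o,d in rs:
        d=d/np.linalg.norm(d);P=np.eye(3)-np.outer(d,d);A=A+P;b=b+P@o
    return np.linalg.solve(A,b)
E
python3 - <<'E'
from h import *
np.set_printoptions(precision=4,suppress=True)
for c in("scene","top"):
    im=snapshot(c);cv2.imwrite(f"pics/{c}0.png",im[:,:,::-1])
    for q,z in(("scoop_grip",.062),("ball_1_center",.03),("mat",.004)):
        for r in spotter.spot_point(c,q)[:3]: print(c,q,np.round(r["xy"],1),round(r["confidence"],2),atz(c,r["xy"],z))
o=bot.get_obs();print(o["t"],o["eef_pos"],o["tcp_rot"],Ro.from_rotvec(o["tcp_rot"]).as_matrix())
for c in("scene","top"):print(c,ray(c,(320,200)))
E
```

```text
scene scoop_grip [383.9 232.7] 0.59 [ 0.4456 -0.22    0.062 ]
scene ball_1_center [375.5 257. ] 0.49 [ 0.395  -0.2303  0.03  ]
top scoop_grip [404.1 201.3] 0.83 [ 0.4511 -0.2172  0.062 ]
top ball_1_center [402.7 215.5] 0.49 [ 0.4181 -0.2192  0.03  ]
top mat [260.8 203.6] 0.55 [0.4425 0.1605 0.004 ]
0.4 [0.1253 0.5355 0.2422] [-1.3093 -1.0381  1.0384] [[ 0.2278 -0.0001 -0.9737]
 [ 0.9737 -0.0002  0.2278]
 [-0.0002 -1.      0.    ]]
scene (array([-0.2296, -0.533 ,  0.4499]), array([ 0.7466,  0.5344, -0.3965]))
top (array([ 0.2724, -0.0191,  1.2113]), array([ 0.1512,  0.0162, -0.9885]))
```

View pics/scene0.png

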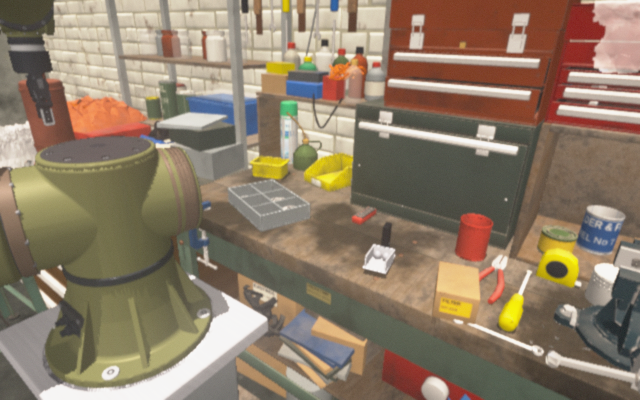

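View pics/top0.png

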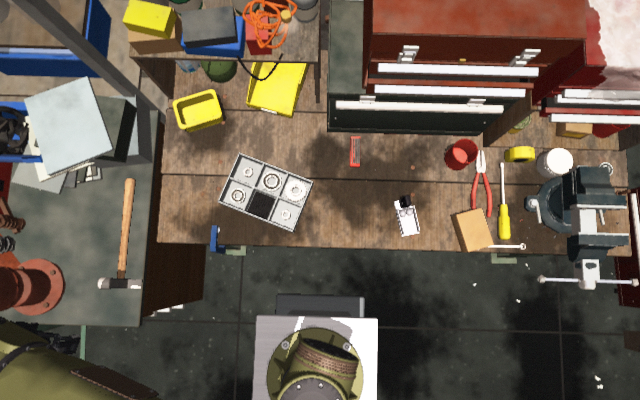

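The scene view shows the scoop at (380,250) with its mouth towards the robot, and the tray at (268,205). In the top view the grip is at (404,201) with the mouth at about (408,235). The mat is in the near-middle compartment at (262,205). Next I'll measure the orientations and test what "turn" does while moving towards the scoop.

Run:
```python
from h import *
np.set_printoptions(precision=4,suppress=True)
im=cv2.imread("pics/top0.png")
a=cv2.resize(im[140:250,205:325],None,fx=5,fy=5,interpolation=cv2.INTER_CUBIC)
b=cv2.resize(im[185:245,385:425],None,fx=5,fy=5,interpolation=cv2.INTER_CUBIC)
o=np.zeros((550,800,3),np.uint8);o[:550,:600]=a;o[:300,600:800]=b;cv2.imwrite("pics/c1.png",o)
snapshot("top")
for q,z in(("mat",.007),("scoop_grip",.03)):
    for r in spotter.masks_of("top",q)[:2]:
        m=r["pixels"].astype(np.uint8);c,_=cv2.findContours(m,0,2);c=max(c,key=cv2.contourArea)
        bx=cv2.boxPoints(cv2.minAreaRect(c));print(q,round(r["confidence"],2),bx.tolist(),"\n",np.array([atz("top",p,z) for p in bx]))
snapshot("scene")
r1=spotter.spot_point("scene","scoop_grip")[0]["xy"];r2=spotter.spot_point("top","scoop_grip")[0]["xy"]
print(tri([ray("scene",r1),ray("top",r2)]))
for q in("ball_1_center",):
  for r in spotter.spot_point("top",q):print(r["xy"],r["confidence"],atz("top",r["xy"],.03))
```

```text
mat 0.59 [[246.58624267578125, 211.0345001220703], [255.27587890625, 189.3103485107422], [276.137939453125, 197.65516662597656], [267.44830322265625, 219.3793182373047]] 
 [[0.4208 0.1972 0.007 ]
 [0.4808 0.177  0.007 ]
 [0.4595 0.1194 0.007 ]
 [0.3999 0.14   0.007 ]]
[ 0.4498 -0.2203  0.065 ]
[403.5, 212.5] 0.35 [ 0.4261 -0.2212  0.03  ]
```

View pics/c1.png

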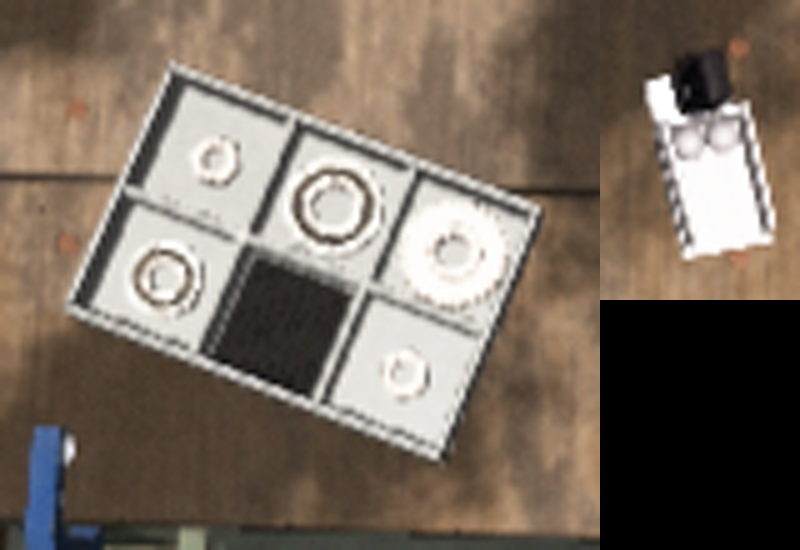

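```bash
python3 -m inch '[{"turn":0.15},{"turn":0.15}]' 60; python3 -c "
from h import *
print(Ro.from_rotvec(bot.get_obs()['tcp_rot']).as_matrix().round(4))"
```

```text
[[ 0.2278  0.     -0.9737]
 [ 0.9737  0.      0.2278]
 [ 0.     -1.     -0.    ]]$[0]: bad value
```

The crop shows the mat compartment empty, near-middle at (280,325). The two balls sit side by side at the back of the trough at (690,140) and (720,133), with the mouth towards image-down. The turn test was refused as a bad value, so I'll retry with all the keys in each row.

```bash
python3 -m inch '[{"dx":0,"dy":0,"dz":0,"turn":0.15},{"dx":0,"dy":0,"dz":0,"turn":0.15}]' 60; python3 -c "
from h import *
print(Ro.from_rotvec(bot.get_obs()['tcp_rot']).as_matrix().round(4))"
```

```text
t: 1.0
eef_pos: [0.1253, 0.5355, 0.2423]
tcp_rot: [-1.365, -0.925, 0.926]
force: [-0.5, -0.4, -0.3]
grip_width: 0.0522
[[ 3.701e-01 -0.000e+00 -9.290e-01]
 [ 9.290e-01 -1.000e-04  3.701e-01]
 [-1.000e-04 -1.000e+00  0.000e+00]]
```

Turn is confirmed as yaw only. I'll go above the scoop, then check how the arm handles a pose at its reach limit, since a tool tilt there would help with tipping.

```bash
python3 -m inch '[{"dx":-0.186,"dy":-0.03,"dz":-0.343,"turn":-0.2},{"dx":-0.186,"dy":-0.03,"dz":-0.343,"turn":-0.2},{"dx":-0.186,"dy":-0.03,"dz":-0.343,"turn":-0.4},{"dx":-0.186,"dy":-0.03,"dz":-0.343,"turn":-0.4},{"dx":-0.186,"dy":-0.03,"dz":-0.343,"turn":-0.59},{"dx":-0.186,"dy":-0.03,"dz":-0.343,"turn":-0.59},{"dx":-0.582,"dy":-0.03,"dz":-0.582,"turn":-0.59},{"dx":-0.582,"dy":-0.03,"dz":-0.582,"turn":-0.59},{"dx":-0.582,"dy":-0.03,"dz":-0.582,"turn":-0.59},{"dx":-0.582,"dy":-0.03,"dz":-0.582,"turn":-0.59},{"dx":-0.582,"dy":-0.03,"dz":-0.582,"turn":-0.59},{"dx":-0.582,"dy":-0.03,"dz":-0.582,"turn":-0.59},{"dx":-0.582,"dy":-0.03,"dz":-0.582,"turn":-0.59},{"dx":-0.582,"dy":-0.03,"dz":-0.582,"turn":-0.59},{"dx":-0.582,"dy":-0.03,"dz":-0.582,"turn":-0.59},{"dx":-0.582,"dy":-0.03,"dz":-0.582,"turn":-0.59}]' 60
python3 - <<'E'
from h import *
np.set_printoptions(precision=4,suppress=True)
o=bot.get_obs();print(Ro.from_rotvec(o["tcp_rot"]).as_matrix(),o["joint_pos"])
# scoop yaw from mouth corners / side wall tops (crop pixel -> image)
P=lambda x,y,z:atz("top",(385+(x-600)/5,185+y/5),z)
a,b=P(685,258,.016),P(775,240,.016);print(a,b,np.degrees(np.arctan2(*(a-b)[1::-1]))-90)
a,b=P(660,125,.041),P(684,250,.041);print(a,b,np.degrees(np.arctan2(*(a-b)[1::-1])))
E
```

```text
t: 3.0
eef_pos: [0.4499, -0.2204, 0.2721]
tcp_rot: [-1.101, -1.364, 1.363]
force: [-0.2, 0.2, -2.0]
grip_width: 0.0511
[[-0.2105 -0.0003 -0.9776]
 [ 0.9776  0.0004 -0.2105]
 [ 0.0005 -1.      0.0002]] [-0.5287  0.1674  1.614   0.0002  1.3607 -2.3116]
[ 0.3634 -0.2198  0.016 ] [ 0.3744 -0.2676  0.016 ] 12.899292030144764
[ 0.4308 -0.2023  0.041 ] [ 0.3657 -0.2151  0.041 ] 11.113271490200791
```

```bash
python3 -m inch '[{"dx":0,"dy":-0.7,"dz":0,"turn":0},{"dx":0,"dy":-0.7,"dz":0,"turn":0},{"dx":0,"dy":-0.7,"dz":0,"turn":0},{"dx":0,"dy":-0.7,"dz":0,"turn":0},{"dx":0,"dy":-0.7,"dz":0,"turn":0},{"dx":0,"dy":-0.7,"dz":0,"turn":0},{"dx":0,"dy":-0.7,"dz":0,"turn":0},{"dx":0,"dy":-0.7,"dz":0,"turn":0},{"dx":0,"dy":-0.7,"dz":0,"turn":0},{"dx":0,"dy":-0.7,"dz":0,"turn":0},{"dx":0,"dy":-0.7,"dz":0,"turn":0},{"dx":0,"dy":-0.7,"dz":0,"turn":0}]'
python3 - <<'E'
from h import *
np.set_printoptions(precision=4,suppress=True)
o=bot.get_obs();print(Ro.from_rotvec(o["tcp_rot"]).as_matrix(),o["joint_pos"])
E
```

```text
t: 4.5
eef_pos: [0.3725, -0.1826, 0.7467]
tcp_rot: [-1.125, -1.371, 1.363]
force: [0.1, -0.1, 0.7]
grip_width: 0.0514
[[-0.2089  0.0196 -0.9777]
 [ 0.9778 -0.0099 -0.2091]
 [-0.0138 -0.9998 -0.0171]] [-0.5451  0.3253  0.235   0.0031  2.5594 -2.3238]
```

```bash
python3 -m inch '[{"dx":0,"dy":-0.2,"dz":0,"turn":0},{"dx":0,"dy":-0.2,"dz":0,"turn":0},{"dx":0,"dy":-0.2,"dz":0,"turn":0},{"dx":0,"dy":-0.2,"dz":0,"turn":0}]'
python3 - <<'E'
from h import *
np.set_printoptions(precision=4,suppress=True)
o=bot.get_obs();print(Ro.from_rotvec(o["tcp_rot"]).as_matrix()[:,1],o["joint_pos"])
E
python3 -m inch '[{"dx":0,"dy":0.12,"dz":0,"turn":0},{"dx":0,"dy":0.12,"dz":0,"turn":0},{"dx":0,"dy":0.12,"dz":0,"turn":0},{"dx":0,"dy":0.12,"dz":0,"turn":0}]'
python3 - <<'E'
from h import *
np.set_printoptions(precision=4,suppress=True)
o=bot.get_obs();print(Ro.from_rotvec(o["tcp_rot"]).as_matrix()[:,1],o["joint_pos"])
E
```

```text
t: 5.0
eef_pos: [0.3181, -0.1561, 0.778]
tcp_rot: [-1.14, -1.377, 1.363]
force: [-0.3, 0.0, 0.0]
grip_width: 0.0517
[ 0.0328 -0.0162 -0.9993] [-0.5622  0.2423  0.2354  0.0077  2.6275 -2.3363]
t: 5.5
eef_pos: [0.3227, -0.1583, 0.6541]
tcp_rot: [-1.133, -1.375, 1.362]
force: [-0.1, 0.2, 1.3]
grip_width: 0.0513
[ 0.0269 -0.0124 -0.9996] [-0.5606 -0.0642  0.9717  0.0047  2.2047 -2.3389]
```

At its reach limit the arm tilts the tool slightly, and the tilt persists afterwards. So a tilted tool axis can be built up in steps: grasp the level scoop with the tilted tool, and a "turn" then dips the mouth. The mouth faces yaw 192°, so I'll push inward along that line at the inner limit.

```bash
cat > st.py <<'E'
from h import *
np.set_printoptions(precision=3,suppress=True)
o=bot.get_obs();M=Ro.from_rotvec(o["tcp_rot"]).as_matrix();p=np.array(o["eef_pos"])
print("t",o["t"],"p",p,"r",np.hypot(*p[:2]),"\nx",M[:,0],"y",M[:,1],"tilt",np.degrees(np.arccos(-M[2,1])),"q",np.array(o["joint_pos"]))
E
python3 -m inch '[{"dx":0.223,"dy":0,"dz":0,"turn":0},{"dx":0.223,"dy":0,"dz":0,"turn":0},{"dx":0.223,"dy":0,"dz":0,"turn":0},{"dx":0.223,"dy":0,"dz":0,"turn":0},{"dx":0.223,"dy":0,"dz":0.25,"turn":0},{"dx":0.223,"dy":0,"dz":0.25,"turn":0},{"dx":0.223,"dy":0,"dz":0.25,"turn":0},{"dx":0.223,"dy":0,"dz":0.25,"turn":0}]'; python3 st.py
python3 - <<'E'
import numpy as np
from scipy.optimize import least_squares
D=np.array([[.3,1.521,1.321,.5500,.2422],[.1674,1.614,1.3607,.5010,.2721],[.3253,.235,2.5594,.4148,.7467],[.2423,.2354,2.6275,.3543,.778],[-.0642,.9717,2.2047,.3594,.6541]])
def f(v):
    r0,h,a,b,e,L=v;j2,j3,j5=D[:,:3].T;s=j2+j3
    return np.r_[r0+a*np.sin(j2)+b*np.sin(s)+e*np.cos(s)+L*np.sin(s+j5)-D[:,3],h+a*np.cos(j2)+b*np.cos(s)-e*np.sin(s)+L*np.cos(s+j5)-D[:,4],.1*(np.array([L-.3,e]))]
s=least_squares(f,[0,.35,.4,.4,0,.3]);print(s.x,abs(s.fun[:10]).max())
E
```

```text
t: 6.5
eef_pos: [0.0716, 0.0118, 0.648]
tcp_rot: [-1.142, -1.379, 1.365]
force: [0.3, 0.2, -0.6]
grip_width: 0.0513
t 6.5 p [0.072 0.012 0.648] r 0.0725524648990781 
x [-0.21   0.977 -0.025] y [ 0.035 -0.018 -0.999] tilt 2.2516755106191346 q [-0.346 -0.653  1.329 -0.008  2.427 -2.135]
[0.00052117 0.28581012 0.42500608 0.44798474 0.03944958 0.30049457] 0.00037700251235711635
```

```bash
cat > go.py <<'E'
# usage: go.py x y z -> shift in tool axes to bring TCP there
import sys
from h import *
o=bot.get_obs();M=Ro.from_rotvec(o["tcp_rot"]).as_matrix();p=np.array(o["eef_pos"])
d=M.T@(np.array([float(a) for a in sys.argv[1:4]])-p);print("dx dy dz",d.round(4),"dist",np.linalg.norm(d).round(3),"yaw x",np.degrees(np.arctan2(M[1,0],M[0,0])).round(1))
E
python3 go.py .450 -.222 .16
```

```text
dx dy dz [-0.2957  0.5051 -0.3057] dist 0.66 yaw x 102.1
```

```bash
python3 -m inch '[{"dx":-0.15,"dy":0.1,"dz":-0.306,"turn":0.18},{"dx":-0.15,"dy":0.1,"dz":-0.306,"turn":0.36},{"dx":-0.15,"dy":0.1,"dz":-0.306,"turn":0.54},{"dx":-0.296,"dy":0.2,"dz":-0.306,"turn":0.72},{"dx":-0.296,"dy":0.2,"dz":-0.306,"turn":0.9},{"dx":-0.296,"dy":0.25,"dz":-0.306,"turn":1.08},{"dx":-0.296,"dy":0.25,"dz":-0.306,"turn":1.26},{"dx":-0.296,"dy":0.3,"dz":-0.306,"turn":1.44},{"dx":-0.296,"dy":0.35,"dz":-0.306,"turn":1.62},{"dx":-0.296,"dy":0.4,"dz":-0.306,"turn":1.8},{"dx":-0.296,"dy":0.43,"dz":-0.306,"turn":1.98},{"dx":-0.296,"dy":0.45,"dz":-0.306,"turn":2.16},{"dx":-0.296,"dy":0.49,"dz":-0.306,"turn":2.34},{"dx":-0.296,"dy":0.5,"dz":-0.306,"turn":2.52},{"dx":-0.296,"dy":0.505,"dz":-0.306,"turn":2.7},{"dx":-0.296,"dy":0.505,"dz":-0.306,"turn":2.88},{"dx":-0.296,"dy":0.505,"dz":-0.306,"turn":3.06},{"dx":-0.296,"dy":0.505,"dz":-0.306,"turn":3.142},{"dx":-0.296,"dy":0.505,"dz":-0.306,"turn":3.142}]' 60
python3 st.py; python3 go.py .450 -.222 .060
python3 - <<'E'
from h import *
im=snapshot("scene");r=spotter.spot_point("scene","scoop_grip");print([(x["xy"],x["confidence"]) for x in r][:2])
cv2.imwrite("pics/s2.png",cv2.resize(im[150:330,280:500],None,fx=3,fy=3)[:,:,::-1])
E
```

```text
t: 8.88
eef_pos: [0.4507, -0.2232, 0.1572]
tcp_rot: [-1.295, 1.024, -1.08]
force: [0.4, -0.4, -0.7]
grip_width: 0.0515
t 8.875 p [ 0.451 -0.223  0.157] r 0.5028859958485276 
x [ 0.208 -0.978  0.022] y [ 0.029 -0.016 -0.999] tilt 1.9250832203083248 q [-0.533  0.27   1.771  0.001  1.067  0.827]
dx dy dz [-0.0034  0.0971 -0.0029] dist 0.097 yaw x -78.0
[([383.7, 231.3], 0.67)]
```

View pics/s2.png

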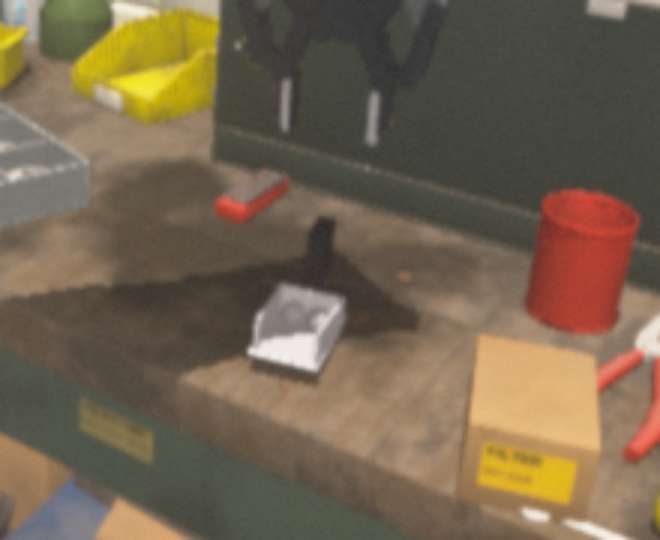

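The gripper straddles the grip, aligned, with both balls still at the back of the trough at about (310,310). I'll grasp it, lift it, turn it so the mouth faces yaw -75°, and set it down.

```bash
python3 -m inch '[{"dx":-0.003,"dy":0.05,"dz":-0.003,"turn":0},{"dx":-0.003,"dy":0.08,"dz":-0.003,"turn":0},{"dx":-0.003,"dy":0.095,"dz":-0.003,"turn":0},{"dx":-0.003,"dy":0.095,"dz":-0.003,"turn":0}]' 60 40
python3 -m inch '[{"dx":0,"dy":0,"dz":0,"turn":0},{"dx":0,"dy":0,"dz":0,"turn":0},{"dx":0,"dy":0,"dz":0,"turn":0},{"dx":0,"dy":0,"dz":0,"turn":0},{"dx":0,"dy":-0.004,"dz":0,"turn":0},{"dx":0,"dy":-0.012,"dz":0,"turn":0},{"dx":0,"dy":-0.02,"dz":0,"turn":0}]' 0 40
```

```text
t: 9.48
eef_pos: [0.4501, -0.2225, 0.0623]
tcp_rot: [-1.295, 1.024, -1.08]
force: [0.2, -0.2, 0.3]
grip_width: 0.0513
t: 10.35
eef_pos: [0.4496, -0.2222, 0.0833]
tcp_rot: [-1.294, 1.024, -1.081]
force: [-0.7, -0.3, -1.6]
grip_width: 0.0133
```

```bash
python3 -m inch '[{"dx":-0.002,"dy":0,"dz":0,"turn":-0.05},{"dx":-0.005,"dy":0,"dz":0,"turn":-0.14},{"dx":-0.008,"dy":0,"dz":0.001,"turn":-0.24},{"dx":-0.011,"dy":0,"dz":0.002,"turn":-0.34},{"dx":-0.014,"dy":0,"dz":0.003,"turn":-0.44},{"dx":-0.018,"dy":0,"dz":0.004,"turn":-0.54},{"dx":-0.022,"dy":0,"dz":0.005,"turn":-0.64},{"dx":-0.026,"dy":0,"dz":0.006,"turn":-0.74},{"dx":-0.03,"dy":0,"dz":0.007,"turn":-0.84},{"dx":-0.034,"dy":0,"dz":0.008,"turn":-0.94},{"dx":-0.038,"dy":0,"dz":0.009,"turn":-1.04},{"dx":-0.042,"dy":0,"dz":0.01,"turn":-1.14},{"dx":-0.045,"dy":0,"dz":0.01,"turn":-1.24},{"dx":-0.047,"dy":0,"dz":0.01,"turn":-1.34},{"dx":-0.049,"dy":0,"dz":0.01,"turn":-1.44},{"dx":-0.049,"dy":0,"dz":0.01,"turn":-1.54},{"dx":-0.049,"dy":0,"dz":0.01,"turn":-1.62},{"dx":-0.049,"dy":0.008,"dz":0.01,"turn":-1.62},{"dx":-0.049,"dy":0.015,"dz":0.01,"turn":-1.62},{"dx":-0.049,"dy":0.019,"dz":0.01,"turn":-1.62}]'
python3 st.py
```

```text
t: 12.85
eef_pos: [0.4506, -0.173, 0.0635]
tcp_rot: [-1.583, -0.226, 0.179]
force: [-5.0, -1.9, 38.2]
grip_width: 0.0134
t 12.85 p [ 0.451 -0.173  0.064] r 0.4826940783700067 
x [0.967 0.255 0.027] y [ 0.032 -0.018 -0.999] tilt 2.117893864049059 q [-0.441  0.376  1.892 -0.003  0.837 -0.697]
```

Set down; the contact is firm at 38 N. I'll release, rise, and swing to the free air on the right to build up the tilt by pushing outward along yaw -75°.

```bash
python3 -m inch '[{"dx":0,"dy":-0.001,"dz":0,"turn":0},{"dx":0,"dy":-0.001,"dz":0,"turn":0},{"dx":0,"dy":-0.001,"dz":0,"turn":0},{"dx":0,"dy":-0.06,"dz":0,"turn":0},{"dx":0,"dy":-0.12,"dz":0,"turn":0},{"dx":0,"dy":-0.2,"dz":0,"turn":0},{"dx":0,"dy":-0.24,"dz":0,"turn":0},{"dx":0,"dy":-0.24,"dz":0,"turn":0}]' 60 40
python3 - <<'E'
from h import *
im=snapshot("top");cv2.imwrite("pics/t3.png",cv2.resize(im[150:300,330:530],None,fx=4,fy=4)[:,:,::-1])
print([(x["xy"],x["confidence"],atz("top",x["xy"],.062).round(4)) for x in spotter.spot_point("top","scoop_grip")][:2])
E
python3 st.py;python3 go.py .20 -.73 .30
```

```text
t: 13.85
eef_pos: [0.4433, -0.1689, 0.3068]
tcp_rot: [-1.586, -0.231, 0.176]
force: [0.6, 0.5, -1.7]
grip_width: 0.0511
[([387.4, 201.4], 0.51, array([ 0.4496, -0.1742,  0.062 ]))]
t 13.95 p [ 0.442 -0.168  0.302] r 0.4733489590366337 
x [0.966 0.256 0.025] y [ 0.031 -0.017 -0.999] tilt 1.997760654936477 q [-0.44   0.066  1.658 -0.002  1.383 -0.698]
dx dy dz [-0.3779  0.0043 -0.4809] dist 0.612 yaw x 14.8
```

View pics/t3.png

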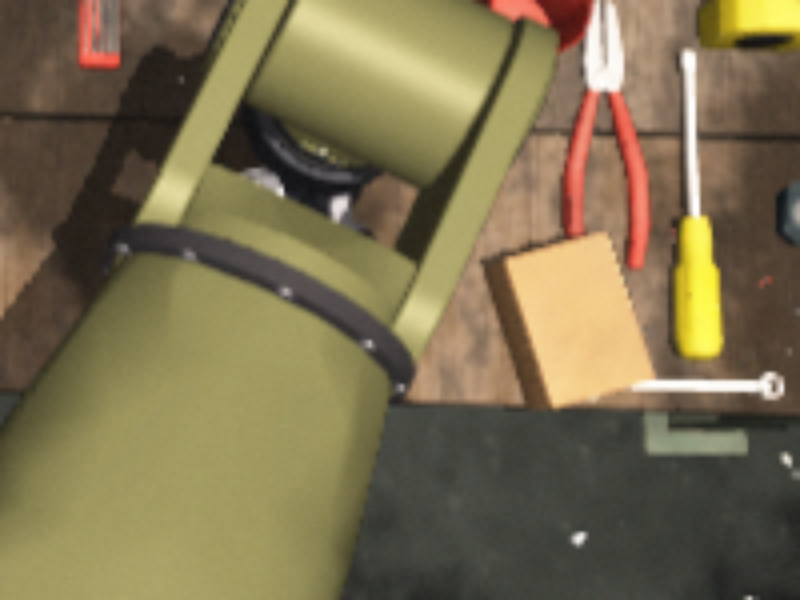

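The arm hides the scoop in that view, so I'll check it later. Swinging out now and pushing outward.

```bash
python3 -m inch '[{"dx":-0.378,"dy":0,"dz":-0.3,"turn":0},{"dx":-0.378,"dy":0,"dz":-0.3,"turn":0},{"dx":-0.378,"dy":0,"dz":-0.3,"turn":0},{"dx":-0.378,"dy":0,"dz":-0.3,"turn":0},{"dx":-0.378,"dy":0,"dz":-0.3,"turn":0},{"dx":-0.378,"dy":0,"dz":-0.3,"turn":0},{"dx":-0.378,"dy":0,"dz":-0.3,"turn":0},{"dx":-0.378,"dy":0,"dz":-0.3,"turn":0},{"dx":-0.378,"dy":0,"dz":-0.48,"turn":0},{"dx":-0.378,"dy":0,"dz":-0.48,"turn":0},{"dx":-0.378,"dy":0,"dz":-0.48,"turn":0},{"dx":-0.378,"dy":0,"dz":-0.48,"turn":0}]'
python3 st.py
python3 -m inch '[{"dx":0,"dy":0,"dz":-0.5,"turn":0},{"dx":0,"dy":0,"dz":-0.5,"turn":0},{"dx":0,"dy":0,"dz":-0.5,"turn":0},{"dx":0,"dy":0,"dz":-0.5,"turn":0},{"dx":0,"dy":0,"dz":-0.5,"turn":0},{"dx":0,"dy":0,"dz":-0.5,"turn":0},{"dx":0,"dy":0,"dz":-0.5,"turn":0}]'
python3 st.py
```

```text
t: 15.45
eef_pos: [0.2, -0.7307, 0.2995]
tcp_rot: [-1.576, -0.225, 0.181]
force: [0.1, 0.7, -0.3]
grip_width: 0.0516
t 15.45 p [ 0.2   -0.731  0.299] r 0.7576202152118616 
x [0.966 0.256 0.025] y [ 0.029 -0.011 -1.   ] tilt 1.7916836661010787 q [-1.36   0.797  0.649  0.026  1.679 -1.615]
t: 16.32
eef_pos: [0.2211, -0.8112, 0.2372]
tcp_rot: [-1.621, -0.231, 0.178]
force: [-0.2, 0.9, 0.4]
grip_width: 0.0514
t 16.325 p [ 0.221 -0.811  0.237] r 0.8407484238539151 
x [0.966 0.256 0.025] y [ 0.041 -0.055 -0.998] tilt 3.903482418774392 q [-1.356  1.109  0.235  0.028  1.735 -1.609]
```

```bash
python3 -m inch '[{"dx":0,"dy":-0.35,"dz":-1.0,"turn":0},{"dx":0,"dy":-0.35,"dz":-1.0,"turn":0},{"dx":0,"dy":-0.35,"dz":-1.0,"turn":0},{"dx":0,"dy":-0.35,"dz":-1.0,"turn":0},{"dx":0,"dy":-0.35,"dz":-1.0,"turn":0},{"dx":0,"dy":-0.35,"dz":-1.0,"turn":0},{"dx":0,"dy":-0.35,"dz":-1.0,"turn":0},{"dx":0,"dy":-0.35,"dz":-1.0,"turn":0},{"dx":0,"dy":-0.35,"dz":-1.0,"turn":0},{"dx":0,"dy":-0.35,"dz":-1.0,"turn":0},{"dx":0,"dy":-0.35,"dz":-1.0,"turn":0},{"dx":0,"dy":-0.35,"dz":-1.0,"turn":0},{"dx":0,"dy":-0.35,"dz":-1.0,"turn":0},{"dx":0,"dy":-0.35,"dz":-1.0,"turn":0},{"dx":0,"dy":-0.35,"dz":-1.0,"turn":0},{"dx":0,"dy":-0.35,"dz":-1.0,"turn":0}]'
python3 st.py
```

```text
t: 18.32
eef_pos: [0.2157, -0.807, 0.2802]
tcp_rot: [-1.657, -0.235, 0.174]
force: [1.2, -0.5, -0.1]
grip_width: 0.0514
t 18.325 p [ 0.216 -0.807  0.28 ] r 0.8353445003173746 
x [0.966 0.256 0.026] y [ 0.05  -0.09  -0.995] tilt 5.92356275020546 q [-1.362  1.058  0.236  0.031  1.749 -1.613]
```

```bash
python3 -m inch '[{"dx":0,"dy":0.2,"dz":-1.0,"turn":0},{"dx":0,"dy":0.2,"dz":-1.0,"turn":0},{"dx":0,"dy":0.2,"dz":-1.0,"turn":0},{"dx":0,"dy":0.2,"dz":-1.0,"turn":0}]'
python3 st.py
python3 -m inch '[{"dx":0,"dy":0.6,"dz":-0.6,"turn":0},{"dx":0,"dy":0.6,"dz":-0.6,"turn":0},{"dx":0,"dy":0.6,"dz":-0.6,"turn":0},{"dx":0,"dy":0.6,"dz":-0.6,"turn":0}]'
python3 st.py
```

```text
t: 18.82
eef_pos: [0.2255, -0.8389, 0.1996]
tcp_rot: [-1.693, -0.24, 0.171]
force: [-0.2, -1.2, -0.2]
grip_width: 0.0518
t 18.825 p [ 0.226 -0.839  0.2  ] r 0.8686427962892208 
x [0.966 0.256 0.026] y [ 0.059 -0.125 -0.99 ] tilt 7.965499634649833 q [-1.359  1.157  0.236  0.032  1.614 -1.613]
t: 19.32
eef_pos: [0.2373, -0.8688, 0.0385]
tcp_rot: [-1.725, -0.244, 0.168]
force: [0.2, -0.9, 0.3]
grip_width: 0.0511
t 19.325 p [ 0.237 -0.869  0.039] r 0.9006410654504166 
x [0.966 0.256 0.026] y [ 0.068 -0.156 -0.986] tilt 9.76821381175483 q [-1.353  1.347  0.236  0.033  1.391 -1.613]
```

```bash
python3 -m inch '[{"dx":0,"dy":0.17,"dz":-1.0,"turn":0},{"dx":0,"dy":0.17,"dz":-1.0,"turn":0},{"dx":0,"dy":0.17,"dz":-1.0,"turn":0},{"dx":0,"dy":0.17,"dz":-1.0,"turn":0}]'
python3 st.py
python3 -m inch '[{"dx":0,"dy":-0.6,"dz":-0.6,"turn":0},{"dx":0,"dy":-0.6,"dz":-0.6,"turn":0},{"dx":0,"dy":-0.6,"dz":-0.6,"turn":0},{"dx":0,"dy":-0.6,"dz":-0.6,"turn":0}]'
python3 st.py
```

```text
t: 19.82
eef_pos: [0.2395, -0.8783, 0.0312]
tcp_rot: [-1.765, -0.249, 0.164]
force: [0.9, 0.0, 0.4]
grip_width: 0.0513
t 19.825 p [ 0.239 -0.878  0.031] r 0.9103612880454004 
x [0.966 0.256 0.026] y [ 0.077 -0.194 -0.978] tilt 12.05350105389737 q [-1.354  1.358  0.235  0.035  1.341 -1.614]
t: 20.32
eef_pos: [0.2303, -0.8621, 0.2045]
tcp_rot: [-1.796, -0.252, 0.16]
force: [-0.4, 0.1, 0.5]
grip_width: 0.0512
t 20.325 p [ 0.23  -0.862  0.205] r 0.8923705759281058 
x [0.966 0.256 0.026] y [ 0.085 -0.224 -0.971] tilt 13.850043795341195 q [-1.36   1.156  0.235  0.037  1.511 -1.614]
```

```bash
python3 -m inch '[{"dx":0,"dy":0.35,"dz":-1.0,"turn":0},{"dx":0,"dy":0.35,"dz":-1.0,"turn":0},{"dx":0,"dy":0.35,"dz":-1.0,"turn":0},{"dx":0,"dy":0.35,"dz":-1.0,"turn":0},{"dx":0,"dy":0.35,"dz":-1.0,"turn":0},{"dx":0,"dy":0.35,"dz":-1.0,"turn":0},{"dx":0,"dy":0.35,"dz":-1.0,"turn":0},{"dx":0,"dy":0.35,"dz":-1.0,"turn":0},{"dx":0,"dy":0.35,"dz":-1.0,"turn":0},{"dx":0,"dy":0.35,"dz":-1.0,"turn":0}]'
python3 st.py
python3 -m inch '[{"dx":0,"dy":-0.6,"dz":-0.7,"turn":0},{"dx":0,"dy":-0.6,"dz":-0.7,"turn":0},{"dx":0,"dy":-0.6,"dz":-0.7,"turn":0},{"dx":0,"dy":-0.6,"dz":-0.7,"turn":0},{"dx":0,"dy":-0.6,"dz":-0.7,"turn":0}]'
python3 st.py
```

```text
t: 21.58
eef_pos: [0.2403, -0.8902, 0.0869]
tcp_rot: [-1.833, -0.257, 0.157]
force: [-0.2, -0.3, 0.1]
grip_width: 0.0512
t 21.575 p [ 0.24  -0.89   0.087] r 0.9220915038527551 
x [0.966 0.256 0.026] y [ 0.094 -0.259 -0.961] tilt 15.984290104779413 q [-1.356  1.298  0.236  0.038  1.332 -1.615]
t: 22.2
eef_pos: [0.2265, -0.8583, 0.279]
tcp_rot: [-1.868, -0.261, 0.153]
force: [0.2, -0.2, -0.0]
grip_width: 0.0509
t 22.2 p [ 0.227 -0.858  0.279] r 0.8877347869027072 
x [0.966 0.256 0.026] y [ 0.102 -0.291 -0.951] tilt 17.94518651969678 q [-1.365  1.072  0.235  0.041  1.524 -1.615]
```

Each call gains about 2° however many rows it has, so I'll use short calls.

```bash
python3 -m inch '[{"dx":0,"dy":0.3,"dz":-1.0,"turn":0},{"dx":0,"dy":0.3,"dz":-1.0,"turn":0}]' >/dev/null; python3 -m inch '[{"dx":0,"dy":0.3,"dz":-1.0,"turn":0},{"dx":0,"dy":0.3,"dz":-1.0,"turn":0}]' >/dev/null; python3 -m inch '[{"dx":0,"dy":0.3,"dz":-1.0,"turn":0},{"dx":0,"dy":0.3,"dz":-1.0,"turn":0}]' >/dev/null
python3 st.py; python3 go.py .45 -.174 .068
```

```text
t 22.95 p [ 0.24  -0.903  0.21 ] r 0.9347102270516191 
x [0.966 0.256 0.026] y [ 0.128 -0.39  -0.912] tilt 24.255135910961307 q [-1.361  1.167  0.236  0.045  1.318 -1.617]
dx dy dz [ 0.3858 -0.1287  0.6562] dist 0.772 yaw x 14.8
```

```bash
python3 - <<'E'
from h import *
im=snapshot("top");cv2.imwrite("pics/t4.png",cv2.resize(im[170:260,350:470],None,fx=6,fy=6,interpolation=cv2.INTER_CUBIC)[:,:,::-1])
t=[(x["xy"],x["confidence"],atz("top",x["xy"],.062).round(4)) for x in spotter.spot_point("top","scoop_grip")][:2];print(t)
snapshot("scene");s=spotter.spot_point("scene","scoop_grip")[:2];print([(x["xy"],x["confidence"]) for x in s])
if t and s:print(tri([ray("top",t[0][0]),ray("scene",s[0]["xy"])]))
E
python3 go.py .45 -.177 .22
```

```text
[([386.6, 199.6], 0.78, array([ 0.4542, -0.1721,  0.062 ]))]
[([367.0, 224.9], 0.58)]
[ 0.45465674 -0.17268056  0.06173955]
dx dy dz [ 0.3891 -0.2654  0.5915] dist 0.756 yaw x 14.8
```

View pics/t4.png

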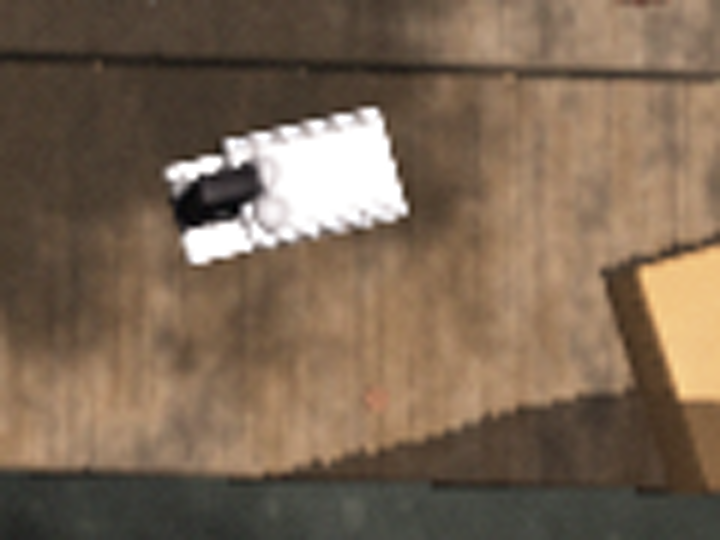

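The scoop is standing, mouth to the right at yaw about -75°, with both balls at the back of the trough near (268,195). Moving to hover with the tilted tool.

```bash
python3 -m inch '[{"dx":0,"dy":-0.05,"dz":0.1,"turn":0},{"dx":0,"dy":-0.05,"dz":0.1,"turn":0},{"dx":0.39,"dy":-0.264,"dz":0.592,"turn":0},{"dx":0.39,"dy":-0.264,"dz":0.592,"turn":0},{"dx":0.39,"dy":-0.264,"dz":0.592,"turn":0},{"dx":0.39,"dy":-0.264,"dz":0.592,"turn":0},{"dx":0.39,"dy":-0.264,"dz":0.592,"turn":0},{"dx":0.39,"dy":-0.264,"dz":0.592,"turn":0},{"dx":0.39,"dy":-0.264,"dz":0.592,"turn":0},{"dx":0.39,"dy":-0.264,"dz":0.592,"turn":0},{"dx":0.39,"dy":-0.264,"dz":0.592,"turn":0},{"dx":0.39,"dy":-0.264,"dz":0.592,"turn":0},{"dx":0.39,"dy":-0.264,"dz":0.592,"turn":0},{"dx":0.39,"dy":-0.264,"dz":0.592,"turn":0}]'
python3 st.py; python3 go.py .453 -.176 .12;python3 go.py .453 -.176 .063
```

```text
t: 24.9
eef_pos: [0.4517, -0.1745, 0.2192]
tcp_rot: [-1.979, -0.278, 0.14]
force: [-0.4, -0.4, 0.1]
grip_width: 0.0512
t 24.9 p [ 0.452 -0.174  0.219] r 0.4842732669483421 
x [0.966 0.258 0.028] y [ 0.131 -0.392 -0.911] tilt 24.40774199924248 q [-0.28   0.074  1.897 -0.428  0.964 -0.325]
dx dy dz [-0.0019  0.0911  0.0393] dist 0.099 yaw x 15.0
dx dy dz [-0.0035  0.143   0.0628] dist 0.156 yaw x 15.0
```

```bash
python3 -m inch '[{"dx":-0.002,"dy":0.05,"dz":0.022,"turn":0},{"dx":-0.002,"dy":0.091,"dz":0.039,"turn":0},{"dx":-0.003,"dy":0.12,"dz":0.052,"turn":0},{"dx":-0.0035,"dy":0.143,"dz":0.063,"turn":0},{"dx":-0.0035,"dy":0.143,"dz":0.063,"turn":0}]' 60 60; python3 st.py
python3 -m inch '[{"dx":0,"dy":0,"dz":0,"turn":0},{"dx":0,"dy":0,"dz":0,"turn":0},{"dx":0,"dy":0,"dz":0,"turn":0},{"dx":0,"dy":0,"dz":0,"turn":0},{"dx":0,"dy":-0.005,"dz":-0.002,"turn":0},{"dx":0,"dy":-0.018,"dz":-0.008,"turn":0},{"dx":0,"dy":-0.036,"dz":-0.016,"turn":0},{"dx":0,"dy":-0.055,"dz":-0.024,"turn":0},{"dx":0,"dy":-0.073,"dz":-0.032,"turn":0},{"dx":0,"dy":-0.082,"dz":-0.036,"turn":0}]' 0 60; python3 st.py
python3 - <<'E'
from h import *
im=snapshot("scene");cv2.imwrite("pics/s5.png",cv2.resize(im[130:290,280:480],None,fx=4,fy=3.7)[:,:,::-1])
E
```

```text
t: 25.52
eef_pos: [0.4515, -0.1781, 0.0612]
tcp_rot: [-1.978, -0.273, 0.143]
force: [-0.2, -0.6, 0.5]
grip_width: 0.0513
t 25.525 p [ 0.451 -0.178  0.061] r 0.48532422587764446 
x [0.966 0.256 0.024] y [ 0.126 -0.391 -0.912] tilt 24.285885603251643 q [-0.288  0.343  2.016 -0.618  0.626 -0.062]
t: 26.78
eef_pos: [0.4497, -0.1779, 0.153]
tcp_rot: [-1.979, -0.276, 0.139]
force: [0.2, -0.0, -1.2]
grip_width: 0.0131
t 26.775 p [ 0.45  -0.178  0.153] r 0.48363955759847466 
x [0.966 0.256 0.028] y [ 0.13  -0.392 -0.911] tilt 24.395446432702762 q [-0.288  0.166  1.968 -0.484  0.814 -0.24 ]
```

View pics/s5.png

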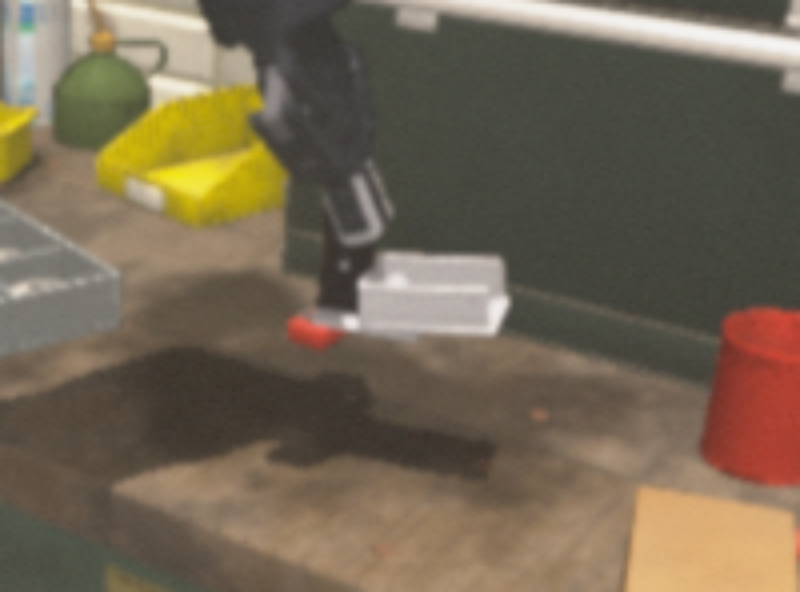

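The scoop is held level, with a ball visible at the back at (395,275). Next: rows for the transport and for tipping about the lip over the mat, with a check of the joint ranges for both turn directions.

```bash
cat > plan.py <<'E'
from h import *
from scipy.optimize import least_squares
np.set_printoptions(precision=3,suppress=True,linewidth=150)
r0,h,L1,L2,e,L=0.00052,0.28581,0.42501,0.44798,0.03945,0.3005
def fk(q):
    A=Ro.from_euler('ZY',[q[0],q[1]]);B=A*Ro.from_euler('Y',q[2]);W=B*Ro.from_euler('ZYZ',[q[3],q[4],q[5]])
    return Ro.from_euler('Z',q[0]).apply([r0,0,h])+A.apply([0,0,L1])+B.apply([e,0,L2])+W.apply([0,0,L]),W
o=bot.get_obs();q0=np.array(o["joint_pos"]);p0=np.array(o["eef_pos"]);R0=Ro.from_rotvec(o["tcp_rot"])
pm,Wm=fk(q0);X=Wm.inv()*R0   # constant tool offset
print("fk err",pm-p0)
lo=[-3.03,-.79,.23,-1.04,0,-2.55];hi=[3.03,2.21,2.52,4.18,3.07,2.55]
def ik(p,R,q):
    f=lambda q:np.r_[(fk(q)[0]-p)*5,(fk(q)[1]*X*R.inv()).as_rotvec()]
    s=least_squares(f,np.clip(q,np.array(lo)+.01,np.array(hi)-.01),bounds=(lo,hi));return s.x,np.abs(s.fun).max()
my=np.radians(-75.0);Rs=Ro.from_euler('Z',my+np.pi) # scoop frame at the grasp
G=np.array([.452,-.174,.0617]);Rg=Ro.from_rotvec([-1.979,-.276,.139]);pg=np.array([.4515,-.178,.0612])
S=Rg.inv()*Rs; lipT=Rg.inv().apply(G+Rs.apply([-.084,0,-.046])-pg) # lip in tool frame
def pose(phi,lip):
    R=R0*Ro.from_rotvec([0,phi,0]);return lip-R.apply(lipT),R
def mouth(R): return (R*S).apply([-1,0,0]),(R*S).apply([0,1,0])
C=np.array([.4403,.1584,0])
E
python3 - <<'E'
from plan import *
print("lip now",p0+R0.apply(lipT))
for s in(-1,1):
    q=q0
    for d in(0,30,60,90,120,140):
        R=pose(s*np.radians(d),C)[1];m,y=mouth(R);mh=m[:2]/np.hypot(*m[:2])
        lip=np.r_[C[:2]-.014*mh,.062];p,R=pose(s*np.radians(d),lip);q,er=ik(p,R,q)
        print(s*d,"dip",np.degrees(np.arcsin(-m[2])).round(1),"roll",np.degrees(np.arcsin(y[2])).round(1),"myaw",np.degrees(np.arctan2(m[1],m[0])).round(0),"shift",R0.inv().apply(p-p0),p,"q",q,"err",er.round(4))
E
```

```text
fk err [ 0.    -0.062  0.006]
lip now [ 0.472 -0.255  0.108]
0 dip -0.0 roll -0.0 myaw -75.0 shift [ 0.074 -0.13   0.404] [0.414 0.249 0.107] q [ 0.774  0.438  1.745 -0.413  1.186  0.722] err 0.0
-30 dip 2.1 roll 12.1 myaw -48.0 shift [ 0.04  -0.13   0.395] [0.384 0.232 0.11 ] q [ 0.793  0.372  1.836 -0.412  1.169  0.225] err 0.0
-60 dip 9.6 roll 21.6 myaw -21.0 shift [ 0.016 -0.128  0.371] [0.366 0.204 0.118] q [ 0.779  0.297  1.92  -0.417  1.157 -0.307] err 0.0
-90 dip 20.5 roll 25.8 myaw 5.0 shift [ 0.006 -0.126  0.339] [0.364 0.172 0.129] q [ 0.729  0.232  1.974 -0.429  1.151 -0.875] err 0.0
-120 dip 32.8 roll 23.0 myaw 32.0 shift [ 0.014 -0.123  0.306] [0.38  0.144 0.14 ] q [ 0.656  0.199  1.981 -0.443  1.148 -1.469] err 0.0
-140 dip 40.3 roll 17.7 myaw 53.0 shift [ 0.029 -0.121  0.287] [0.398 0.131 0.146] q [ 0.606  0.203  1.958 -0.45   1.147 -1.868] err 0.0
0 dip -0.0 roll -0.0 myaw -75.0 shift [ 0.074 -0.13   0.404] [0.414 0.249 0.107] q [ 0.774  0.438  1.745 -0.413  1.186  0.722] err 0.0
30 dip 3.6 roll -11.8 myaw -102.0 shift [ 0.107 -0.129  0.396] [0.449 0.25  0.111] q [ 0.732  0.48   1.669 -0.419  1.203  1.197] err 0.0
60 dip 12.1 roll -20.3 myaw -128.0 shift [ 0.132 -0.128  0.373] [0.478 0.235 0.12 ] q [ 0.677  0.492  1.626 -0.427  1.212  1.661] err 0.0
90 dip 23.6 roll -23.0 myaw -154.0 shift [ 0.142 -0.125  0.34 ] [0.496 0.208 0.131] q [ 0.62   0.471  1.627 -0.436  1.21   2.129] err 0.0
120 dip 35.8 roll -18.9 myaw 177.0 shift [ 0.135 -0.122  0.307] [0.496 0.175 0.142] q [ 0.554  0.42   1.663 -0.418  1.198  2.55 ] err 0.0281
140 dip 42.8 roll -13.0 myaw 156.0 shift [ 0.12  -0.12   0.288] [0.487 0.154 0.148] q [ 0.422  0.344  1.708 -0.263  1.151  2.55 ] err 0.1628
```

The negative turn direction stays well within the joint ranges. Now the transport rows, as a smooth profile ending at turn -0.5 with the lip 100 mm above the mat compartment.

Run:
```python
from plan import *
m=mouth(pose(-.5,C)[1])[0];mh=m[:2]/np.hypot(*m[:2])
p,R=pose(-.5,np.r_[C[:2]-.018*mh,.1]);d=R0.inv().apply(p-p0)
for k in range(1,21):
    s=k/20;s=3*s*s-2*s**3;print('{"dx":%.3f,"dy":%.3f,"dz":%.3f,"turn":%.2f},'%(*(d*s),-.5*s),end="")
```

```text
fk err [ 0.    -0.062  0.006]
{"dx":0.000,"dy":-0.001,"dz":0.003,"turn":-0.00},{"dx":0.001,"dy":-0.005,"dz":0.011,"turn":-0.01},{"dx":0.002,"dy":-0.010,"dz":0.023,"turn":-0.03},{"dx":0.004,"dy":-0.017,"dz":0.040,"turn":-0.05},{"dx":0.006,"dy":-0.026,"dz":0.060,"turn":-0.08},{"dx":0.009,"dy":-0.036,"dz":0.083,"turn":-0.11},{"dx":0.012,"dy":-0.047,"dz":0.108,"turn":-0.14},{"dx":0.014,"dy":-0.058,"dz":0.135,"turn":-0.18},{"dx":0.017,"dy":-0.071,"dz":0.163,"turn":-0.21},{"dx":0.020,"dy":-0.083,"dz":0.192,"turn":-0.25},{"dx":0.024,"dy":-0.095,"dz":0.220,"turn":-0.29},{"dx":0.027,"dy":-0.107,"dz":0.249,"turn":-0.32},{"dx":0.029,"dy":-0.119,"dz":0.276,"turn":-0.36},{"dx":0.032,"dy":-0.130,"dz":0.301,"turn":-0.39},{"dx":0.035,"dy":-0.140,"dz":0.324,"turn":-0.42},{"dx":0.037,"dy":-0.149,"dz":0.344,"turn":-0.45},{"dx":0.038,"dy":-0.156,"dz":0.360,"turn":-0.47},{"dx":0.040,"dy":-0.161,"dz":0.373,"turn":-0.49},{"dx":0.041,"dy":-0.165,"dz":0.381,"turn":-0.50},{"dx":0.041,"dy":-0.166,"dz":0.384,"turn":-0.50},
```

```bash
python3 -m inch '[{"dx":0,"dy":-0.001,"dz":0.003,"turn":0},{"dx":0.001,"dy":-0.005,"dz":0.011,"turn":-0.01},{"dx":0.002,"dy":-0.01,"dz":0.023,"turn":-0.03},{"dx":0.004,"dy":-0.017,"dz":0.04,"turn":-0.05},{"dx":0.006,"dy":-0.026,"dz":0.06,"turn":-0.08},{"dx":0.009,"dy":-0.036,"dz":0.083,"turn":-0.11},{"dx":0.012,"dy":-0.047,"dz":0.108,"turn":-0.14},{"dx":0.014,"dy":-0.058,"dz":0.135,"turn":-0.18},{"dx":0.017,"dy":-0.071,"dz":0.163,"turn":-0.21},{"dx":0.02,"dy":-0.083,"dz":0.192,"turn":-0.25},{"dx":0.024,"dy":-0.095,"dz":0.22,"turn":-0.29},{"dx":0.027,"dy":-0.107,"dz":0.249,"turn":-0.32},{"dx":0.029,"dy":-0.119,"dz":0.276,"turn":-0.36},{"dx":0.032,"dy":-0.13,"dz":0.301,"turn":-0.39},{"dx":0.035,"dy":-0.14,"dz":0.324,"turn":-0.42},{"dx":0.037,"dy":-0.149,"dz":0.344,"turn":-0.45},{"dx":0.038,"dy":-0.156,"dz":0.36,"turn":-0.47},{"dx":0.04,"dy":-0.161,"dz":0.373,"turn":-0.49},{"dx":0.041,"dy":-0.165,"dz":0.381,"turn":-0.5},{"dx":0.041,"dy":-0.166,"dz":0.384,"turn":-0.5}]'
python3 st.py
python3 - <<'E'
from plan import *
im=snapshot("scene");a=cv2.resize(im[130:250,190:350],None,fx=4,fy=4)
im=snapshot("top");cv2.imwrite("pics/s6.png",np.vstack([a[:300],cv2.resize(im[160:235,200:360],None,fx=4,fy=4)])[:,:,::-1])
print("lip",p0+R0.apply(lipT),"joints",q0)
# tipping rows, lip held
T=[-.65,-.8,-.9,-1.0,-1.1,-1.2,-1.3,-1.4,-1.5,-1.6,-1.7,-1.8,-1.9,-2.0,-2.1,-2.2]
for k,t in enumerate(T):
    t=t+.5;m=mouth(pose(t,C)[1])[0];mh=m[:2]/np.hypot(*m[:2])
    z=max(.072,.1-.007*(k+1));p,R=pose(t,np.r_[C[:2]-.018*mh,z]);d=R0.inv().apply(p-p0)
    print('{"dx":%.3f,"dy":%.3f,"dz":%.3f,"turn":%.2f},'%(*d,t),end="")
E
```

```text
t: 29.32
eef_pos: [0.3821, 0.2372, 0.1456]
tcp_rot: [-1.919, -0.595, 0.638]
force: [0.1, -1.0, -1.0]
grip_width: 0.0127
t 29.325 p [0.382 0.237 0.146] r 0.4497575594073026 
x [ 0.741  0.648 -0.174] y [ 0.128 -0.392 -0.911] tilt 24.349086856115036 q [ 0.675  0.288  1.834 -0.426  1.209  0.112]
fk err [ 0.033 -0.054  0.006]
lip [0.428 0.173 0.098] joints [ 0.675  0.288  1.834 -0.426  1.209  0.112]
{"dx":-0.010,"dy":0.005,"dz":0.000,"turn":-0.15},{"dx":-0.019,"dy":0.012,"dz":0.001,"turn":-0.30},{"dx":-0.024,"dy":0.019,"dz":0.001,"turn":-0.40},{"dx":-0.029,"dy":0.026,"dz":0.001,"turn":-0.50},{"dx":-0.035,"dy":0.026,"dz":-0.003,"turn":-0.60},{"dx":-0.041,"dy":0.027,"dz":-0.007,"turn":-0.70},{"dx":-0.046,"dy":0.027,"dz":-0.011,"turn":-0.80},{"dx":-0.051,"dy":0.028,"dz":-0.016,"turn":-0.90},{"dx":-0.055,"dy":0.029,"dz":-0.022,"turn":-1.00},{"dx":-0.058,"dy":0.029,"dz":-0.028,"turn":-1.10},{"dx":-0.061,"dy":0.030,"dz":-0.034,"turn":-1.20},{"dx":-0.064,"dy":0.031,"dz":-0.040,"turn":-1.30},{"dx":-0.065,"dy":0.031,"dz":-0.047,"turn":-1.40},{"dx":-0.067,"dy":0.032,"dz":-0.054,"turn":-1.50},{"dx":-0.067,"dy":0.033,"dz":-0.061,"turn":-1.60},{"dx":-0.067,"dy":0.033,"dz":-0.068,"turn":-1.70},
```

View pics/s6.png

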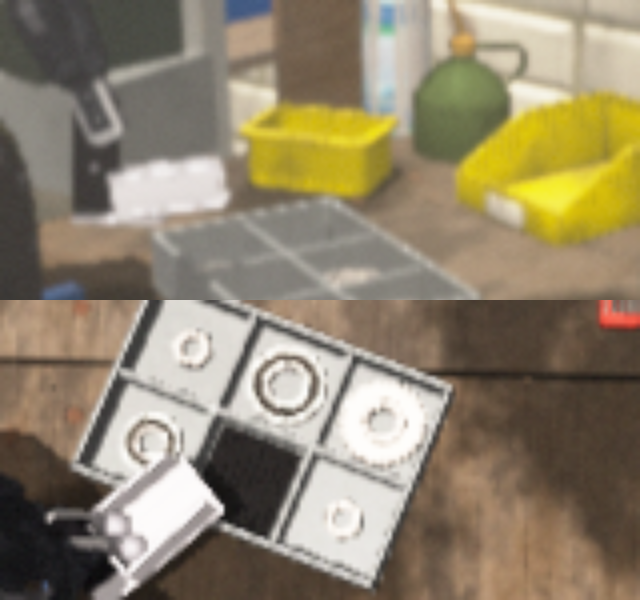

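Both balls are still in the trough at (118,530), and the lip middle is at about (200,485) in the crop. I'll check that against the model before tipping.

```bash
python3 -c "
from h import *
f=lambda x,y,z:atz('top',(200+x/4,160+(y-300)/4),z).round(4)
print('floor corners',f(178,462,.105),f(222,508,.09),'mid',f(200,485,.098),'mat centre',f(250,472,.007))"
```

```text
floor corners [0.4349 0.1863 0.105 ] [0.4088 0.1599 0.09  ] mid [0.4218 0.1731 0.098 ] mat centre [0.4439 0.1555 0.007 ]
```

```bash
python3 -m inch '[{"dx":-0.007,"dy":0.006,"dz":-0.003,"turn":-0.15},{"dx":-0.014,"dy":0.013,"dz":-0.005,"turn":-0.3},{"dx":-0.019,"dy":0.02,"dz":-0.005,"turn":-0.4},{"dx":-0.024,"dy":0.027,"dz":-0.005,"turn":-0.5},{"dx":-0.03,"dy":0.027,"dz":-0.009,"turn":-0.6},{"dx":-0.036,"dy":0.028,"dz":-0.013,"turn":-0.7},{"dx":-0.041,"dy":0.028,"dz":-0.017,"turn":-0.8},{"dx":-0.046,"dy":0.029,"dz":-0.022,"turn":-0.9},{"dx":-0.05,"dy":0.03,"dz":-0.028,"turn":-1.0},{"dx":-0.053,"dy":0.03,"dz":-0.034,"turn":-1.1},{"dx":-0.056,"dy":0.031,"dz":-0.04,"turn":-1.2},{"dx":-0.059,"dy":0.032,"dz":-0.046,"turn":-1.3},{"dx":-0.06,"dy":0.032,"dz":-0.053,"turn":-1.4},{"dx":-0.062,"dy":0.033,"dz":-0.06,"turn":-1.5},{"dx":-0.062,"dy":0.034,"dz":-0.067,"turn":-1.6},{"dx":-0.062,"dy":0.034,"dz":-0.074,"turn":-1.7},{"dx":-0.062,"dy":0.034,"dz":-0.074,"turn":-1.7},{"dx":-0.062,"dy":0.034,"dz":-0.074,"turn":-1.7}]'
python3 st.py
python3 - <<'E'
from h import *
im=snapshot("scene");a=cv2.resize(im[130:250,190:350],None,fx=4,fy=4)
im=snapshot("top");cv2.imwrite("pics/s7.png",np.vstack([a[:300],cv2.resize(im[160:235,200:360],None,fx=4,fy=4)])[:,:,::-1])
E
```

```text
t: 31.68
eef_pos: [0.3891, 0.135, 0.1531]
tcp_rot: [-0.939, -1.537, 2.216]
force: [0.1, 0.4, -1.5]
grip_width: 0.0129
t 31.675 p [0.389 0.135 0.153] r 0.41190152069909436 
x [-0.747  0.566 -0.348] y [ 0.128 -0.392 -0.911] tilt 24.34275535321333 q [ 0.477  0.159  1.977 -0.468  1.124 -1.744]
```

View pics/s7.png

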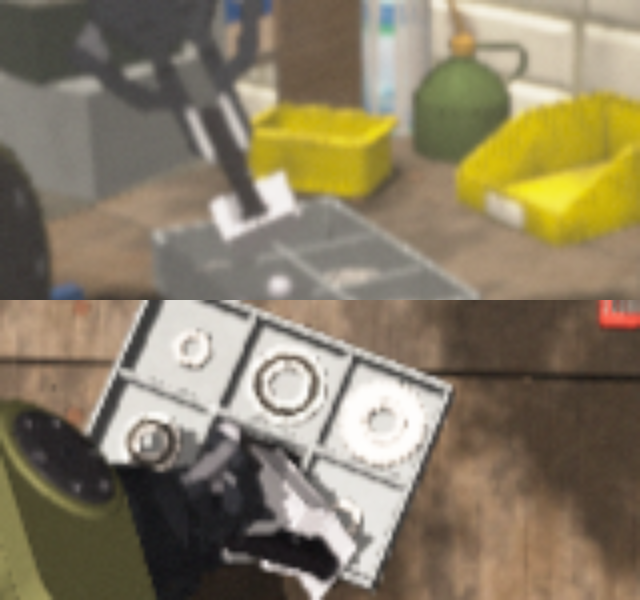

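Run:
```python
from plan import *
c=np.array([.442,.157,0]);u=np.array([.948,-.319,0]);v=np.array([.319,.948,0])
for cam,xy in(("scene",(190+280/4,130+285/4)),("top",(200+152/4,160+140/4))):
    P=atz(cam,xy,.016);print(cam,P.round(3),"u,v",((P-c)@u).round(3),((P-c)@v).round(3))
print("lip",p0+R0.apply(lipT))
for cam in("top","scene"):
    snapshot(cam)
    for r in spotter.spot_point(cam,"ball_1_center"):print(cam,r["xy"],r["confidence"],atz(cam,r["xy"],.016).round(3))
im=snapshot("top");cv2.imwrite("pics/b8.png",cv2.resize(im[185:225,215:300],None,fx=8,fy=8,interpolation=cv2.INTER_CUBIC)[:,:,::-1])
```

```text
fk err [ 0.027 -0.058  0.006]
scene [0.473 0.177 0.016] u,v 0.023 0.029
top [0.462 0.221 0.016] u,v -0.001 0.067
lip [0.434 0.146 0.073]
top [258.6, 193.4] 0.57 [0.468 0.166 0.016]
```

View pics/b8.png

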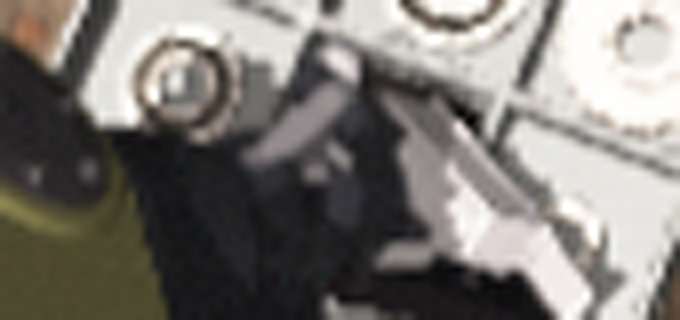

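One ball is clearly in the mat compartment, in its far-left corner at (340,60). The second is hidden, and the bearing's centre at (180,85) looks ambiguous. I'll rise, turn back, and look with the view clear.

```bash
python3 -m inch '[{"dx":-0.014,"dy":-0.036,"dz":0.009,"turn":0},{"dx":-0.028,"dy":-0.073,"dz":0.017,"turn":0.1},{"dx":-0.042,"dy":-0.109,"dz":0.026,"turn":0.28},{"dx":-0.042,"dy":-0.109,"dz":0.026,"turn":0.46},{"dx":-0.042,"dy":-0.109,"dz":0.026,"turn":0.64},{"dx":-0.042,"dy":-0.109,"dz":0.026,"turn":0.82},{"dx":-0.042,"dy":-0.109,"dz":0.026,"turn":1.0},{"dx":-0.042,"dy":-0.109,"dz":0.026,"turn":1.18},{"dx":-0.042,"dy":-0.109,"dz":0.026,"turn":1.36},{"dx":-0.042,"dy":-0.109,"dz":0.026,"turn":1.54},{"dx":-0.042,"dy":-0.109,"dz":0.026,"turn":1.72},{"dx":-0.042,"dy":-0.109,"dz":0.026,"turn":1.9},{"dx":-0.042,"dy":-0.109,"dz":0.026,"turn":2.08},{"dx":-0.042,"dy":-0.109,"dz":0.026,"turn":2.2},{"dx":-0.042,"dy":-0.109,"dz":0.026,"turn":2.2}]'
python3 st.py; python3 go.py .45 -.178 .27;python3 go.py .45 -.178 .09
```

```text
t: 33.9
eef_pos: [0.3898, 0.1353, 0.2727]
tcp_rot: [-1.979, -0.275, 0.142]
force: [-0.4, -1.0, -1.6]
grip_width: 0.0132
t 33.9 p [0.39  0.135 0.273] r 0.4126126859775484 
x [0.966 0.257 0.026] y [ 0.128 -0.392 -0.911] tilt 24.341859638198983 q [ 0.476  0.009  1.834 -0.427  1.388  0.32 ]
dx dy dz [-0.0223  0.1329 -0.2892] dist 0.319 yaw x 14.9
dx dy dz [-0.0269  0.2969 -0.2151] dist 0.368 yaw x 14.9
```

```bash
python3 -m inch '[{"dx":-0.002,"dy":0.012,"dz":-0.025,"turn":0},{"dx":-0.006,"dy":0.035,"dz":-0.075,"turn":0},{"dx":-0.01,"dy":0.06,"dz":-0.13,"turn":0},{"dx":-0.014,"dy":0.085,"dz":-0.185,"turn":0},{"dx":-0.018,"dy":0.11,"dz":-0.24,"turn":0},{"dx":-0.021,"dy":0.127,"dz":-0.275,"turn":0},{"dx":-0.022,"dy":0.133,"dz":-0.289,"turn":0},{"dx":-0.022,"dy":0.133,"dz":-0.289,"turn":0}]'
python3 - <<'E'
from h import *
im=snapshot("top");a=cv2.resize(im[155:235,210:320],None,fx=7,fy=6,interpolation=cv2.INTER_CUBIC)
cv2.imwrite("pics/t9.png",a[:,:,::-1])
for r in spotter.spot_point("top","ball_1_center")+spotter.spot_point("top","ball_2_center"):print(r["xy"],r["confidence"],atz("top",r["xy"],.016).round(3))
s=snapshot("scene");cv2.imwrite("pics/s9full.png",s[:,:,::-1])
for r in spotter.spot_point("scene","ball_1_center"):print("scene",r["xy"],r["confidence"],atz("scene",r["xy"],.016).round(3))
E
```

```text
t: 34.9
eef_pos: [0.45, -0.178, 0.2698]
tcp_rot: [-1.978, -0.274, 0.142]
force: [0.9, 0.6, -1.7]
grip_width: 0.0131
[260.6, 195.7] 0.6 [0.462 0.16  0.016]
[256.7, 207.5] 0.38 [0.43  0.169 0.016]
scene [258.3, 204.3] 0.43 [0.455 0.166 0.016]
```

View pics/t9.png

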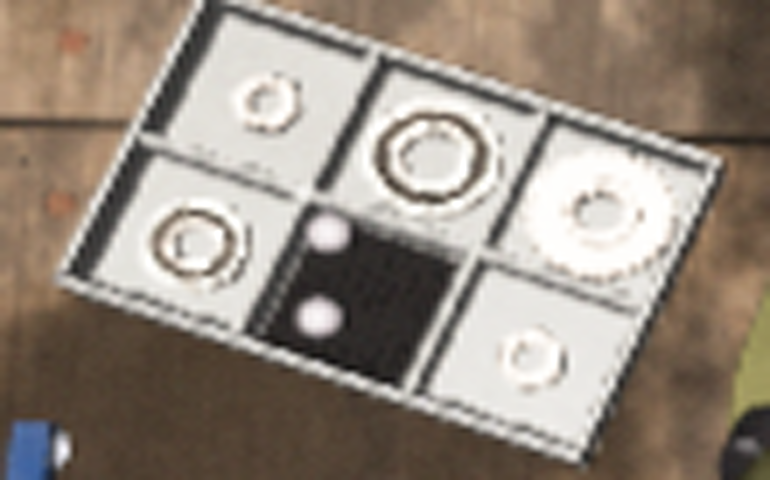

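Both balls lie on the mat in the target compartment, at (328,233) and (318,315), and the bearings are unchanged. Now setting the scoop down.

```bash
python3 -m inch '[{"dx":-0.001,"dy":0.05,"dz":0.023,"turn":0},{"dx":-0.003,"dy":0.1,"dz":0.045,"turn":0},{"dx":-0.004,"dy":0.145,"dz":0.066,"turn":0},{"dx":-0.005,"dy":0.17,"dz":0.077,"turn":0},{"dx":-0.005,"dy":0.182,"dz":0.082,"turn":0},{"dx":-0.005,"dy":0.187,"dz":0.0845,"turn":0},{"dx":-0.005,"dy":0.187,"dz":0.0845,"turn":0}]'
python3 st.py|head -1
```

```text
t: 36.02
eef_pos: [0.4509, -0.1777, 0.0653]
tcp_rot: [-1.979, -0.275, 0.14]
force: [-0.6, 0.0, -0.9]
grip_width: 0.0129
t 36.025 p [ 0.451 -0.178  0.065] r 0.484625014523769
```

```bash
python3 -m inch '[{"dx":0,"dy":0.001,"dz":0.0005,"turn":0},{"dx":0,"dy":0.002,"dz":0.001,"turn":0},{"dx":0,"dy":0.0025,"dz":0.001,"turn":0}]'
```

```text
t: 36.4
eef_pos: [0.4514, -0.1779, 0.0634]
tcp_rot: [-1.98, -0.276, 0.139]
force: [-4.5, 8.4, 20.5]
grip_width: 0.013
```

```bash
python3 -m inch '[{"dx":0,"dy":0,"dz":0,"turn":0},{"dx":0,"dy":0,"dz":0,"turn":0},{"dx":0,"dy":0,"dz":0,"turn":0},{"dx":0,"dy":-0.02,"dz":0,"turn":0},{"dx":0,"dy":-0.05,"dz":0,"turn":0},{"dx":0,"dy":-0.1,"dz":0,"turn":0},{"dx":0,"dy":-0.16,"dz":0,"turn":0},{"dx":0,"dy":-0.16,"dz":0.15,"turn":0},{"dx":0,"dy":-0.16,"dz":0.15,"turn":0},{"dx":0,"dy":-0.16,"dz":0.15,"turn":0},{"dx":0,"dy":-0.16,"dz":0.15,"turn":0}]' 60 40
python3 - <<'E'
from h import *
a=snapshot("scene")[140:300,230:440];b=snapshot("top")[150:250,210:440]
a=cv2.resize(a,(690,300));b=cv2.resize(b,(690,300));cv2.imwrite("pics/f10.png",np.vstack([a,b])[:,:,::-1])
E
python3 st.py
```

```text
t: 37.78
eef_pos: [0.3961, 0.0184, 0.1455]
tcp_rot: [-1.978, -0.276, 0.144]
force: [0.5, 0.1, -0.2]
grip_width: 0.0511
t 37.875 p [0.397 0.017 0.146] r 0.39723454292599186 
x [0.966 0.256 0.026] y [ 0.129 -0.392 -0.911] tilt 24.350299255292267 q [ 0.192  0.078  2.088 -0.513  0.984  0.229]
```

View pics/f10.png

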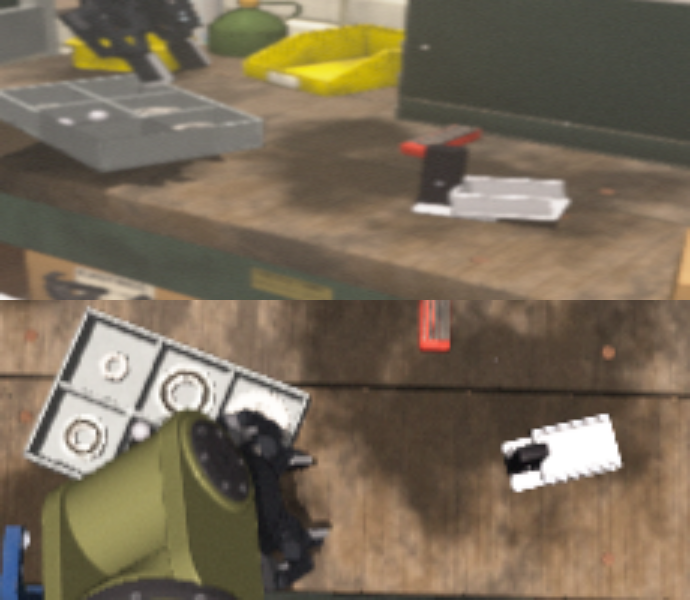

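The empty scoop stands upright and clear of the tray, with its grip at (525,457) in the lower half. Both balls are in the mat compartment at (65,120) and (98,115) in the upper half. The gripper is touching nothing.

```bash
python3 -c "
from cell import bot
print(bot.hand_in())"
```

```text
the job is handed in; nothing more can be done
None
```

Both steel balls were tipped from the scoop into the mat compartment. The empty scoop stands upright on the bench, released, well clear of the tray. I handed the job in at about 38 s of the 59 s allowed.

**How it was done:** the moves only allow a turn about the finger axis, so a tool pointing straight down cannot dip the scoop.
- I first turned the scoop and set it down again.
- I then pushed the arm against its reach limit in free air until the tool leaned 24°.
- I regripped the level scoop and carried it to the tray. Turning about the leaning axis dipped the mouth to about 40° by calculation, with the lip held over the mat.

**Last checks:**
- **Balls:** an unobstructed top picture after tipping showed both balls on the mat, with the other compartments as they were. In the final pair, the scene picture still showed both, but the arm hid most of that compartment in the top one.
- **Scoop:** both final pictures showed it upright and empty. The gripper was well away and the force reading was near zero.

**Failed or disagreed:**
- My first turn command was refused because the row left out keys.
- The intermediate set-down read 38 N at the wrist, which is firmer than I intended; the final one read about 20 N.
- My rough arm model was off by about 6 cm with the wrist rolled, so I used it only to check joint ranges.
- The lip position seen by the camera differed by about 6 mm from the calculated one, so I shifted the tip point to allow for it.

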